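Level the bench scale with its push-to-turn foot and hold it there

TASK

The bench scale on the workbench is out of level. Take its orange levelling knob, push it down against its spring to free its brake, and turn it anticlockwise, keeping it pushed down as it sinks, until the bubble of the spirit level at the back of the scale stands in the middle between the two black rings. Finish while still holding the knob: grip it, pushed down, with the bubble centred, and do not let go; leave the other things on the bench where they are.

Things in the scene. Friction and masses are not known exactly. Their poses are not given: they have to be found in the camera images.
- knob_middle (a point): Middle of the orange round levelling knob (40 mm diameter, 28 mm high, upright axis; may be gripped across its diameter from any side), at the left end of the scale toward the front. Its underside is 28 mm above the scale's housing when up, 22 mm when pushed down; below it is only a steel neck 38 mm wide or less.
- knob_push (a joint): How far the knob is pushed down, m: 0 up, 0.006 at its firm bottom stop; beyond 0.0045 counts as down. It takes 5 N to start, 6.5 N half-way and about 12 N at the bottom. Up, it is braked (0.7 N m); pushed over 1 mm it turns. The last millimetre of push seats the left end of the scale, which moves the bubble 7 mm to the right, so read the bubble with the knob fully down.
- bubble (a joint): Place of the white bubble (20 mm long) along the spirit level, m: 0 midway between the two black rings (27 mm apart, centre to centre), positive toward the knob's end (left), negative to the right. It goes to the higher end, trails the tilt by about half a second and stops at the tube's ends at plus or minus 0.020; at the start it stands at +0.020, against the left end.
- vial_middle (a point): Top of the spirit level's bright green tube (19 mm diameter, 64 mm long) at its middle, between the two black rings; the tube lies along the long side of the scale, at its back edge. The point's y axis runs along the tube toward the knob's end of the scale.
- scale: The bench scale: dark steel underplate 200 x 290 x 12 mm, fixed to the bench; white housing (top 54 mm above the bench), round steel pan (64 mm), spirit level (76 mm). Origin: centre of the underplate's underside; y axis along the long side toward the knob's end, x axis toward the back edge with the spirit level.
- level_knob: The same knob as a body, origin at its middle. Turning it anticlockwise seen from above lowers the left end of the scale, and the knob with it (2.4 mm per radian: follow it down to keep it pushed), and moves the bubble away from the knob's end, about 16 mm per radian. At the start the left end is too high: it needs 0.8 to 1.45 rad anticlockwise. Friction 0.12 N m; it stays where left.
- glue_bottle_mid (a point): Middle of the white glue bottle with a red tip, 42 mm wide, 112 mm tall, standing; bystander, leave it.
- tape_measure_mid (a point): Middle of the yellow tape measure, 35 x 75 x 62 mm; bystander, leave it.
- small_box_mid (a point): Middle of the small upright cardboard box, 51 x 50 x 66 mm; bystander, leave it.

How it is judged:
By the outcome, as a careful person would: the job done as asked, in the order asked, and still so for the second after the job is handed in, while the arm keeps its last pose, push and grip.
It also fails if it takes over 38 s, if anything falls off the work surface, if the arm or the gripper's body presses on something with over 40 N, if the wrist force passes 120 N, or if a joint passes its speed limit or range.

ROBOT

A 6-joint arm with a two-finger parallel gripper is mounted at the origin on a cart in front of the work surface, level with it; the furniture and walls round the work are solid. World frame = base frame: x ahead of the robot, y to its left, z up, the work surface at z = 0. Lengths are in m, angles in rad, forces in N, time in s.
With the tool pointing down it reaches from about 0.4 to 0.925 m from the base axis. Payload 12.5 kg.
Tool frame: the origin (TCP) lies midway between the tips of the shut fingers; the grasp point (between the pads) lies manip.grip_depth behind it (manip.grip_depth is the distance from the TCP to the grasp point, in m); z points along the fingers, y is the line along which they close (so a half turn about z gives the same grasp; the last joint's range is limited). The gripper opens to 95 mm and grips with 3 to 60 N. Pads are 20 mm wide; open, the fingers measure 119 mm over their backs; the gripper's body (75 mm by 180 mm) begins 59 mm behind the grasp point.
Start: joints at [1.035, 0.491, 1.559, -0, 1.092, -0.106], TCP at [0.26, 0.568, 0.215] pointing down, gripper open.
Joint ranges: [-3.1, 3.1], [-0.84, 2.19], [0.05, 2.79], [-1.13, 4.28], [0.06, 2.93], [-2.69, 2.69]. Speed limits (rad/s): [2.22, 2.22, 2.79, 3.14, 3.14, 3.14].

INTERFACE

Orientations are given as a 3x3 rotation matrix whose columns are the frame's x, y, z axes.
In Python, from cell import manip gives the robot as it stands.
- The arm moves only by the tool play_rows, never from a script. Its argument "rows" is a list of rows, each an object of numbers: "claw": the opening, from 0 (shut) to 1 (fully open); "tx", "ty", "tz": the shift along the tool's x, y, z in mm; "rx", "ry", "rz": the turn, a rotation vector about the tool's x, y, z in degrees. In form: [{"claw": .., "tx": .., "ty": .., "tz": .., "rx": .., "ry": .., "rz": ..}, ...]. A call has exactly 8 rows; each row shifts and turns the commanded pose from where the row before left it, along the tool's axes as they then stand; what a row does not reach is not made up. A row lasts 1/12 s, in which the tool goes at most 41.7 mm and 7.16 degrees, less where a joint would pass 70% of its speed; a pose out of reach is approached as far as the arm can. A call is refused whole if a number of a shift passes 41.7 or a number of a turn 7.16, either way. A call with a gripper value outside its range is refused whole. The fingers move at their own pace and stop on an object; the grip force is fixed at half the most. Time passes only in rows, so rows that do not move let the fingers close, or fill a call up. It gives the time, the measured TCP pose, the force, the opening and the grip force at its end, in the units of the state.
- manip.get_state(): the state, without advancing time (a new reading comes with each control period).
- manip.capture(name): name is "scene" or "side" or "wrist"; returns the picture (420x560x3 uint8, red, green, blue); there is no depth.
- manip.camera_model(name): a dict with "camera_matrix" (3x3 intrinsics, pixels), "D" ([k1, k2, p1, p2, k3] as OpenCV has them; the pictures are not rectified), "R" (3x3) and "t" (3): a world point X has camera coordinates R X + t. Camera axes: x right, y down, z forward; pixel columns grow to the right and rows downward; lengths in m; the calibration is good to about 2 mm. A picture is of the moment at which its call begins: read the wrist's pose just before it. camera_model takes no time and is no camera call; for the wrist camera it gives the pose at the moment of the call.
- manip.finish_job(): hands the job in; it is judged then, once.
The state is a dict: "t": time; "joints": joint angles; "qvel": joint speeds; "joint_torque": joint torques, N m; "position": TCP position; "ee_rot": TCP orientation; "wrist_force": force on the tool from outside, world axes, zero at the start; "wrist_torque": the same for the moment, N m; "width": finger opening in m; "gripper_force": force on a finger pad.
Only numpy, scipy, OpenCV 4.12 (cv2) and the standard library are available. Lean on these libraries where they do the work, as an engineer would, in place of code of your own. Each camera call takes 0.05 s, during which the arm holds its last target. There are 200 camera calls.

## Working session

There is one attempt and no reset: what is moved stays moved. The work goes in short steps, Python scripts to look and compute and a tool call to move; the robot and the scene stay as the last step left them, time stands still between calls to the robot, and variables do not carry over. Pictures are saved under pics/ and viewed, at most 10 in all, crops included, and the job is handed in when it is done.

Besides the shell and the picture viewer there is one more tool, called by a JSON object that holds its "api" and its "payload". play_rows: Moves the arm, as the interface text tells. Its arguments: {"type":"object","properties":{"rows":{"type":"array"}},"required":["rows"]}

```bash
mkdir -p pics
cat > h.py <<'E'
import numpy as np, cv2
from cell import manip
def ray(cm,u,v):
    p=cv2.undistortPoints(np.array([[[u,v]]],float),np.array(cm["camera_matrix"]),np.array(cm["D"]))[0,0]
    R=np.array(cm["R"]);t=np.array(cm["t"])
    return -R.T@t, R.T@np.array([p[0],p[1],1])
def onz(cm,u,v,z):
    c,d=ray(cm,u,v); return c+d*(z-c[2])/d[2]
def two(rs):
    A=np.zeros((3,3));b=np.zeros(3)
    for c,d in rs:
        d=d/np.linalg.norm(d);P=np.eye(3)-np.outer(d,d);A+=P;b+=P@c
    return np.linalg.solve(A,b)
def save(im,n): cv2.imwrite("pics/"+n+".png",cv2.cvtColor(im,cv2.COLOR_RGB2BGR))
def blobs(im,kind,amin=30):
    h=cv2.cvtColor(im,cv2.COLOR_RGB2HSV)
    lo,hi={"orange":((5,150,90),(18,255,255)),"green":((45,100,60),(80,255,255))}[kind]
    m=cv2.inRange(h,lo,hi);n,l,s,c=cv2.connectedComponentsWithStats(m)
    return m,[(tuple(s[i]),tuple(c[i].round(1))) for i in range(1,n) if s[i][4]>amin]
E
python3 - <<'E'
from h import *
a=manip.capture("scene");b=manip.capture("side")
save(np.hstack([a,b])[:, :],"x"); 
save(cv2.resize(np.vstack([a,b]),(400,600)) if 0 else cv2.resize(np.hstack([a,b]),(800,300)),"both")
save(a,"scene");save(b,"side")
for n,i in(("scene",a),("side",b)):
    for k in("orange","green"): print(n,k,blobs(i,k)[1])
    cm=manip.camera_model(n); print(-np.array(cm["R"]).T@np.array(cm["t"]))
print(manip.grip_depth,manip.get_state())
E
```

```text
scene orange [((np.int32(329), np.int32(237), np.int32(19), np.int32(16), np.int32(168)), (np.float64(338.4), np.float64(244.5)))]
scene green [((np.int32(542), np.int32(39), np.int32(13), np.int32(54), np.int32(219)), (np.float64(548.2), np.float64(65.9)))]
[ 0.04269326 -0.55311732  0.73892562]
side orange [((np.int32(306), np.int32(212), np.int32(21), np.int32(19), np.int32(320)), (np.float64(315.9), np.float64(221.7)))]
side green []
[ 0.10511374 -0.76924707  0.53551611]
0.0188 {'t': 0.1, 'joints': array([ 1.03540055e+00,  4.91495583e-01,  1.55940869e+00,  1.79843662e-05,
        1.09170179e+00, -1.05597661e-01]), 'qvel': array([-0.00060657, -0.00369482, -0.00097863, -0.00166999, -0.00142559,
       -0.00144692]), 'joint_torque': array([ 2.06849982e-03, -6.13625622e+01, -2.58607560e+01,  6.94141863e-02,
        4.70856554e-02, -5.05313636e-06]), 'position': array([0.26028821, 0.56797355, 0.21411553]), 'ee_rot': array([[-9.09046399e-01,  4.16694569e-01, -5.30752565e-04],
       [ 4.16694889e-01,  9.09045997e-01, -8.63463517e-04],
       [ 1.22677937e-04, -1.00609028e-03, -9.99999486e-01]]), 'wrist_force': array([-0.55930253,  0.42019143, -0.23408564]), 'wrist_torque': array([ 0.01360098,  0.03902699, -0.03758533]), 'gripper_force': 0.0, 'width': 0.09467900197121516}
```

View pics/scene.png

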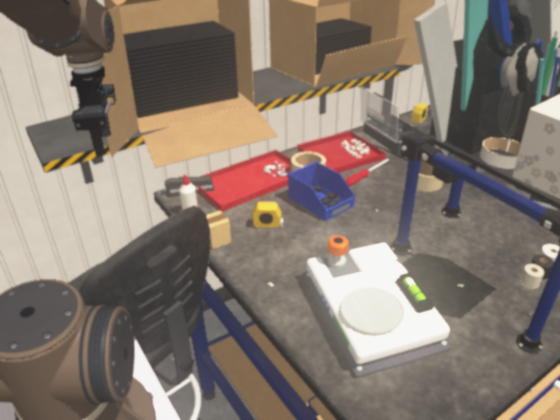

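View pics/side.png

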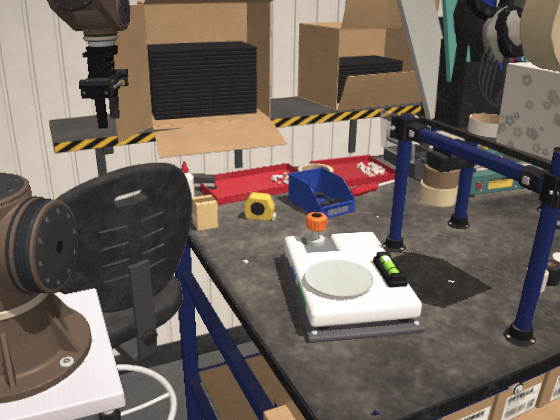

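The scene view shows the knob at (338,244) and the vial at about (413,290). The side view shows the knob at (316,222) and the vial at about (390,267). A blue post frame stands behind the scale.

Run:
```python
from h import *
S=manip.camera_model("scene");D=manip.camera_model("side")
def t(n,a,b):
    p=two([ray(S,*a),ray(D,*b)]);print(n,p.round(4),np.hypot(p[0],p[1]).round(3))
t("knob",(338.4,244.5),(315.9,221.7))
t("vial",(413,290),(389.5,267))
t("post near-left top",(411,145),(404,130))
t("post near-left foot",(402,245),(395,243))
t("post right foot",(531,340),(521,335))
t("beam",(550,215),(550,186))
t("scale right corner",(359,366),(310,332))
t("back right corner", (447,345),(420,327))
t("box top",(216,222),(203,203));t("tape",(266,215),(260,206));t("bottle tip",(185,180),(184,166))
print("knob z.096",onz(S,338.4,244.5,.096),onz(D,315.9,221.7,.096))
print("vial z.076",onz(S,413,290,.076),onz(D,389.5,267,.076))
for n in"scene","side":
    cm=manip.camera_model(n); print(np.array(cm["camera_matrix"])[0,0])
w=manip.camera_model("wrist");s=manip.get_state();R=s["ee_rot"]
print("wrist cam in tool", R.T@(-np.array(w["R"]).T@w["t"]-s["position"]), (w["R"]@R).round(3), w["camera_matrix"][0][0])
```

```text
knob [0.5795 0.065  0.0949] 0.583
vial [ 0.6415 -0.0992  0.0615] 0.649
post near-left top [0.7985 0.0968 0.2517] 0.804
post near-left foot [0.7805 0.0639 0.0054] 0.783
post right foot [ 0.7849 -0.2968 -0.0017] 0.839
beam [ 0.8702 -0.2162  0.2226] 0.897
scale right corner [ 0.456  -0.1541  0.014 ] 0.481
back right corner [ 0.6368 -0.2065  0.002 ] 0.669
box top [0.4253 0.3277 0.0593] 0.537
tape [0.5664 0.3283 0.0258] 0.655
bottle tip [0.4225 0.4825 0.101 ] 0.641
knob z.096 [0.58102616 0.06449265 0.096     ] [0.57561442 0.06152463 0.096     ]
vial z.076 [ 0.62821805 -0.1089572   0.076     ] [ 0.62543736 -0.11960044  0.076     ]
496.3572792898321
528.5913385784858
wrist cam in tool [ 0.07745143 -0.00030997 -0.17050524] [[ 0.     1.    -0.   ]
 [-0.96   0.    -0.278]
 [-0.278  0.     0.96 ]] 335.9259872716711
```

{"api": "play_rows", "payload": {"rows": [{"claw":1,"tx":-31,"ty":-20,"tz":0,"rx":0,"ry":0,"rz":0},{"claw":1,"tx":-31,"ty":-20,"tz":0,"rx":0,"ry":0,"rz":0},{"claw":1,"tx":-31,"ty":-20,"tz":0,"rx":0,"ry":0,"rz":0},{"claw":1,"tx":-31,"ty":-20,"tz":0,"rx":0,"ry":0,"rz":0},{"claw":1,"tx":-31,"ty":-20,"tz":0,"rx":0,"ry":0,"rz":0},{"claw":1,"tx":-31,"ty":-20,"tz":0,"rx":0,"ry":0,"rz":0},{"claw":1,"tx":-31,"ty":-20,"tz":0,"rx":0,"ry":0,"rz":0},{"claw":1,"tx":-31,"ty":-20,"tz":0,"rx":0,"ry":0,"rz":0}]}}

```text
t: 0.77
position: [0.4197, 0.3177, 0.2145]
ee_rot: [[-0.909, 0.417, -0.0], [0.417, 0.909, -0.0], [0.0, -0.0, -1.0]]
wrist_force: [0.8, 0.1, -1.0]
width: 0.0951
gripper_force: 0.0
```

{"api": "play_rows", "payload": {"rows": [{"claw":1,"tx":-31,"ty":-20,"tz":0,"rx":0,"ry":0,"rz":0},{"claw":1,"tx":-31,"ty":-20,"tz":0,"rx":0,"ry":0,"rz":0},{"claw":1,"tx":-31,"ty":-20,"tz":0,"rx":0,"ry":0,"rz":0},{"claw":1,"tx":-31,"ty":-20,"tz":0,"rx":0,"ry":0,"rz":0},{"claw":1,"tx":-31,"ty":-20,"tz":0,"rx":0,"ry":0,"rz":0},{"claw":1,"tx":-31,"ty":-20,"tz":0,"rx":0,"ry":0,"rz":0},{"claw":1,"tx":-31,"ty":-20,"tz":0,"rx":0,"ry":0,"rz":0},{"claw":1,"tx":-31,"ty":-20,"tz":0,"rx":0,"ry":0,"rz":0}]}}

```text
t: 1.43
position: [0.5786, 0.0688, 0.2144]
ee_rot: [[-0.909, 0.417, -0.0], [0.417, 0.909, 0.0], [0.0, -0.0, -1.0]]
wrist_force: [0.2, 0.4, -0.8]
width: 0.0951
gripper_force: 0.0
```

{"api": "play_rows", "payload": {"rows": [{"claw":1,"tx":0,"ty":0,"tz":4,"rx":0,"ry":0,"rz":7},{"claw":1,"tx":0,"ty":0,"tz":4,"rx":0,"ry":0,"rz":7},{"claw":1,"tx":0,"ty":0,"tz":4,"rx":0,"ry":0,"rz":7},{"claw":1,"tx":0,"ty":0,"tz":4,"rx":0,"ry":0,"rz":7},{"claw":1,"tx":0,"ty":0,"tz":4,"rx":0,"ry":0,"rz":7},{"claw":1,"tx":0,"ty":0,"tz":4,"rx":0,"ry":0,"rz":7},{"claw":1,"tx":0,"ty":0,"tz":4,"rx":0,"ry":0,"rz":7},{"claw":1,"tx":0,"ty":0,"tz":4,"rx":0,"ry":0,"rz":7}]}}

```text
t: 2.1
position: [0.5778, 0.0706, 0.1821]
ee_rot: [[-0.157, 0.988, -0.001], [0.988, 0.157, 0.0], [0.0, -0.001, -1.0]]
wrist_force: [1.2, 0.6, -0.3]
width: 0.095
gripper_force: 0.0
```

Run:
```python
from h import *
s=manip.get_state();cm=manip.camera_model("wrist");w=manip.capture("wrist");save(w,"w1")
R=s["ee_rot"];p=s["position"];print(s["t"],p,R.round(3),s["joints"].round(2))
m,b=blobs(w,"orange");print(b)
for z in(.110,):
  for st,c in b:
    k=onz(cm,*c,z);print(z,k,"tool shift mm",(R.T@(k-p)*1000).round(1))
```

```text
2.1 [0.57776947 0.07060273 0.18212102] [[-0.157  0.988 -0.001]
 [ 0.988  0.157  0.   ]
 [ 0.    -0.001 -1.   ]] [ 0.01  0.47  1.7   0.    0.97 -0.15]
[((np.int32(252), np.int32(204), np.int32(53), np.int32(55), np.int32(1639)), (np.float64(278.2), np.float64(229.5)))]
0.11 [0.57679169 0.06364088 0.11      ] tool shift mm [-6.7 -2.  72.1]
```

View pics/w1.png

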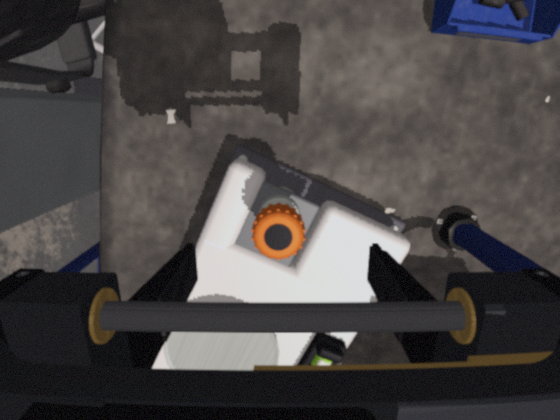

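The wrist view shows the knob with its orange outline centred near (278,231) and its dark cap near (277,236). The scale is below it, and the vial at (325,352) is partly hidden.

Run:
```python
from h import *
s=manip.get_state();cm=manip.camera_model("wrist");w=cv2.imread("pics/w1.png")[:,:,::-1]
R=s["ee_rot"];p=s["position"]
g=w[204:262,250:308].max(2);n,l,st,c=cv2.connectedComponentsWithStats((g<75).astype(np.uint8))
for i in range(1,n):
  if st[i][4]>100: print(st[i],c[i]+[250,204]); cap=c[i]+[250,204]
for q,z in((cap,.110),((278,231),.096)):
  k=onz(cm,*q,z);print(k,(R.T@(k-p)*1000).round(1))
S=manip.camera_model("scene");D=manip.camera_model("side")
k=two([ray(S,338.5,245),ray(D,316.5,221.5),ray(cm,278,231)]);print(k,(R.T@(k-p)*1000).round(1))
```

```text
[ 15  21  26  24 492] [277.66869919 236.65650407]
[0.57681216 0.05811207 0.11      ] [-12.2  -2.5  71.4]
[0.57693483 0.05778242 0.096     ] [-12.6  -2.4  85.4]
[0.57651885 0.05915655 0.09860722] [-11.2  -2.6  82.8]
```

{"api": "play_rows", "payload": {"rows": [{"claw":0.9,"tx":-4,"ty":-1,"tz":8,"rx":0,"ry":0,"rz":0},{"claw":0.9,"tx":-4,"ty":-1,"tz":16,"rx":0,"ry":0,"rz":0},{"claw":0.9,"tx":-4,"ty":-0.5,"tz":18,"rx":0,"ry":0,"rz":0},{"claw":0.8,"tx":0,"ty":0,"tz":18,"rx":0,"ry":0,"rz":0},{"claw":0.8,"tx":0,"ty":0,"tz":18,"rx":0,"ry":0,"rz":0},{"claw":0.8,"tx":0,"ty":0,"tz":14,"rx":0,"ry":0,"rz":0},{"claw":0.8,"tx":0,"ty":0,"tz":10,"rx":0,"ry":0,"rz":0},{"claw":0.8,"tx":0,"ty":0,"tz":0,"rx":0,"ry":0,"rz":0}]}}

```text
t: 2.82
position: [0.5765, 0.0581, 0.0786]
ee_rot: [[-0.166, 0.986, -0.003], [0.986, 0.166, 0.0], [0.001, -0.003, -1.0]]
wrist_force: [0.2, -0.4, 0.3]
width: 0.0761
gripper_force: 0.0
```

{"api": "play_rows", "payload": {"rows": [{"claw":0,"tx":0,"ty":0,"tz":0,"rx":0,"ry":0,"rz":0},{"claw":0,"tx":0,"ty":0,"tz":0,"rx":0,"ry":0,"rz":0},{"claw":0,"tx":0,"ty":0,"tz":0,"rx":0,"ry":0,"rz":0},{"claw":0,"tx":0,"ty":0,"tz":0,"rx":0,"ry":0,"rz":0},{"claw":0,"tx":0,"ty":0,"tz":0,"rx":0,"ry":0,"rz":0},{"claw":0,"tx":0,"ty":0,"tz":0,"rx":0,"ry":0,"rz":0},{"claw":0,"tx":0,"ty":0,"tz":0,"rx":0,"ry":0,"rz":0},{"claw":0,"tx":0,"ty":0,"tz":0,"rx":0,"ry":0,"rz":0}]}}

```text
t: 3.48
position: [0.5769, 0.0583, 0.0808]
ee_rot: [[-0.163, 0.987, -0.001], [0.987, 0.163, -0.0], [0.0, -0.001, -1.0]]
wrist_force: [-4.6, -0.7, 4.3]
width: 0.0389
gripper_force: 30.0
```

Run:
```python
from h import *
s=manip.get_state();print(s["t"],s["position"],s["width"],s["gripper_force"],s["wrist_force"],s["wrist_torque"])
w=manip.capture("wrist");a=manip.capture("scene");b=manip.capture("side")
save(np.vstack([np.hstack([cv2.resize(a[260:320,380:450],(350,300),interpolation=2),cv2.resize(b[235:295,355:425],(350,300),interpolation=2)]),
 np.hstack([cv2.resize(w,(350,300)),cv2.resize(b[170:290,270:410],(350,300))])]),"g1")
```

```text
3.4833 [0.57685223 0.05832853 0.08081517] 0.03892739888081805 30.00067818327807 [-4.57698417 -0.69875937  4.31068531] [-0.26522788  0.79077473  0.01548875]
```

View pics/g1.png

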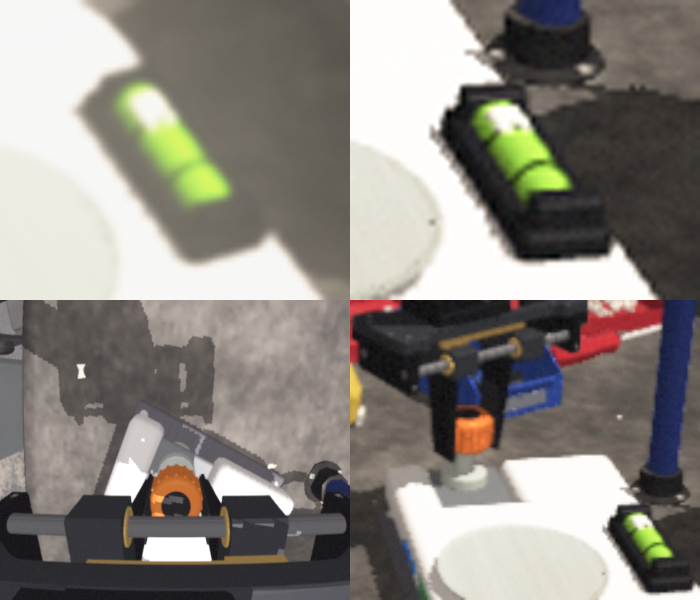

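Knob is held between the pads (width 38.9 mm, 30 N). The bubble is against the left end of the vial. Next I push down.

{"api": "play_rows", "payload": {"rows": [{"claw":0,"tx":0,"ty":0,"tz":1,"rx":0,"ry":0,"rz":0},{"claw":0,"tx":0,"ty":0,"tz":1,"rx":0,"ry":0,"rz":0},{"claw":0,"tx":0,"ty":0,"tz":1,"rx":0,"ry":0,"rz":0},{"claw":0,"tx":0,"ty":0,"tz":1,"rx":0,"ry":0,"rz":0},{"claw":0,"tx":0,"ty":0,"tz":1,"rx":0,"ry":0,"rz":0},{"claw":0,"tx":0,"ty":0,"tz":1,"rx":0,"ry":0,"rz":0},{"claw":0,"tx":0,"ty":0,"tz":1,"rx":0,"ry":0,"rz":0},{"claw":0,"tx":0,"ty":0,"tz":0,"rx":0,"ry":0,"rz":0}]}}

```text
t: 4.3
position: [0.577, 0.0584, 0.0743]
ee_rot: [[-0.163, 0.987, -0.001], [0.987, 0.163, 0.0], [0.0, -0.001, -1.0]]
wrist_force: [-6.8, -0.8, 13.0]
width: 0.039
gripper_force: 30.0
```

{"api": "play_rows", "payload": {"rows": [{"claw":0,"tx":0,"ty":0,"tz":1,"rx":0,"ry":0,"rz":-2},{"claw":0,"tx":0,"ty":0,"tz":0.25,"rx":0,"ry":0,"rz":-6},{"claw":0,"tx":0,"ty":0,"tz":0.25,"rx":0,"ry":0,"rz":-6},{"claw":0,"tx":0,"ty":0,"tz":0.25,"rx":0,"ry":0,"rz":-6},{"claw":0,"tx":0,"ty":0,"tz":0.25,"rx":0,"ry":0,"rz":-6},{"claw":0,"tx":0,"ty":0,"tz":0.25,"rx":0,"ry":0,"rz":-6},{"claw":0,"tx":0,"ty":0,"tz":0.25,"rx":0,"ry":0,"rz":-6},{"claw":0,"tx":0,"ty":0,"tz":0.25,"rx":0,"ry":0,"rz":-6}]}}

```text
t: 4.97
position: [0.578, 0.0593, 0.0723]
ee_rot: [[-0.805, 0.593, 0.002], [0.593, 0.805, 0.001], [-0.001, 0.002, -1.0]]
wrist_force: [-4.2, 9.5, 15.4]
width: 0.0392
gripper_force: 30.0
```

{"api": "play_rows", "payload": {"rows": [{"claw":0,"tx":0,"ty":0,"tz":0,"rx":0,"ry":0,"rz":0},{"claw":0,"tx":0,"ty":0,"tz":0,"rx":0,"ry":0,"rz":0},{"claw":0,"tx":0,"ty":0,"tz":0,"rx":0,"ry":0,"rz":0},{"claw":0,"tx":0,"ty":0,"tz":0,"rx":0,"ry":0,"rz":0},{"claw":0,"tx":0,"ty":0,"tz":0,"rx":0,"ry":0,"rz":0},{"claw":0,"tx":0,"ty":0,"tz":0,"rx":0,"ry":0,"rz":0},{"claw":0,"tx":0,"ty":0,"tz":0,"rx":0,"ry":0,"rz":0},{"claw":0,"tx":0,"ty":0,"tz":0,"rx":0,"ry":0,"rz":0}]}}

```text
t: 5.63
position: [0.578, 0.0594, 0.0723]
ee_rot: [[-0.803, 0.596, 0.002], [0.596, 0.803, 0.001], [-0.001, 0.002, -1.0]]
wrist_force: [-4.0, 7.5, 14.9]
width: 0.0395
gripper_force: 30.0
```

```bash
cat > look.py <<'E'
from h import *
import sys
s=manip.get_state();print(s["t"],s["position"],s["wrist_force"].round(1),s["wrist_torque"].round(2),s["joints"].round(2))
a=manip.capture("scene");b=manip.capture("side");save(a,sys.argv[1]+"a");save(b,sys.argv[1]+"b")
save(np.hstack([cv2.resize(a[270:310,395:435],(400,400),interpolation=2),cv2.resize(b[245:295,370:410],(400,500),interpolation=2)[:400]]),sys.argv[1])
E
python3 look.py b1
```

```text
5.6333 [0.57803775 0.05936678 0.07230406] [-4.   7.5 14.9] [1.05 0.83 0.2 ] [-0.01  0.61  1.8   0.    0.73 -0.95]
```

View pics/b1.png

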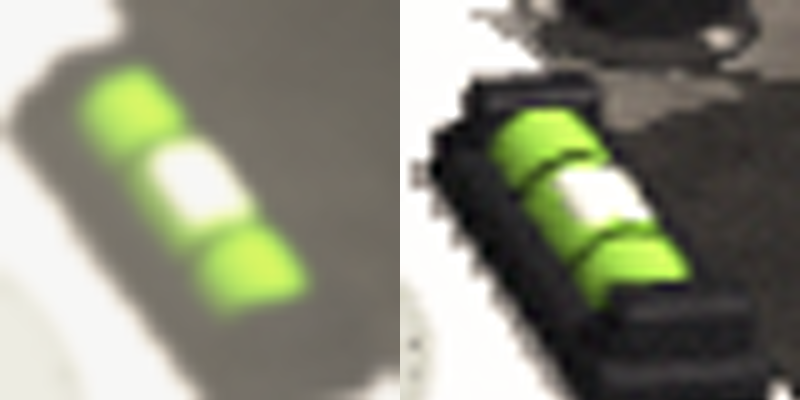

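Both views show the bubble between the rings, and it may still be settling. I'll wait, then measure a profile along the tube.

{"api": "play_rows", "payload": {"rows": [{"claw":0,"tx":0,"ty":0,"tz":0,"rx":0,"ry":0,"rz":0},{"claw":0,"tx":0,"ty":0,"tz":0,"rx":0,"ry":0,"rz":0},{"claw":0,"tx":0,"ty":0,"tz":0,"rx":0,"ry":0,"rz":0},{"claw":0,"tx":0,"ty":0,"tz":0,"rx":0,"ry":0,"rz":0},{"claw":0,"tx":0,"ty":0,"tz":0,"rx":0,"ry":0,"rz":0},{"claw":0,"tx":0,"ty":0,"tz":0,"rx":0,"ry":0,"rz":0},{"claw":0,"tx":0,"ty":0,"tz":0,"rx":0,"ry":0,"rz":0},{"claw":0,"tx":0,"ty":0,"tz":0,"rx":0,"ry":0,"rz":0}]}}

```text
t: 6.4
position: [0.5781, 0.0594, 0.0723]
ee_rot: [[-0.803, 0.596, 0.002], [0.596, 0.803, 0.001], [-0.001, 0.002, -1.0]]
wrist_force: [-4.4, 7.0, 15.1]
width: 0.0393
gripper_force: 30.0
```

```bash
cat > prof.py <<'E'
from h import *
import sys
from scipy.ndimage import map_coordinates as mc
# profile along the tube's top line: whiteness (blue), ring darkness (green channel)
for f,c,d in(("a",(414.6,288.6),(.59,.81)),("b",(390.3,264.3),(.59,.81))):
    im=cv2.imread(f"pics/{sys.argv[1]}{f}.png").astype(float)
    d=np.array(d)/np.hypot(*d);n=np.array([-d[1],d[0]]);S=np.arange(-20,20.1,.5)
    P=[np.mean([mc(im[:,:,k],[c[1]+S*d[1]+w*n[1],c[0]+S*d[0]+w*n[0]],order=1) for w in(-1,0,1)],0) for k in(0,1)]
    i=S>-12; i&=S<12
    B=np.clip(P[0]-110,0,None)*i; cen=(B*S).sum()/B.sum()
    g=P[1]
    def dip(lo,hi):
        j=np.where((S>lo)&(S<hi))[0];w=np.clip(np.percentile(g[j],60)-g[j],0,None);return (w*S[j]).sum()/w.sum()
    print(f,"bubble",cen.round(2))
    print(" S",S[16:65:2].astype(int));print(" G",g[16:65:2].astype(int));print(" B",P[0][16:65:2].astype(int))
E
python3 look.py b2; python3 prof.py b1;python3 prof.py b2
```

```text
6.4 [0.57805096 0.05936058 0.07232011] [-4.4  7.  15.1] [1.08 0.84 0.19] [-0.01  0.61  1.8   0.    0.73 -0.95]
a bubble -0.99
 S [-12 -11 -10  -9  -8  -7  -6  -5  -4  -3  -2  -1   0   1   2   3   4   5
   6   7   8   9  10  11  12]
 G [240 243 243 242 237 223 223 238 245 246 246 246 246 246 246 243 230 219
 231 240 243 243 242 241 228]
 B [102 102 102 101 101 107 136 189 228 241 243 244 243 241 227 187 140 110
 101 100 100  99  99 100 100]
b bubble -0.6
 S [-12 -11 -10  -9  -8  -7  -6  -5  -4  -3  -2  -1   0   1   2   3   4   5
   6   7   8   9  10  11  12]
 G [ 71 151 224 245 246 241 186 166 233 243 254 254 254 254 249 207 182 206
 234 246 246 231 152  61  45]
 B [ 63  71  89  93  94  91  69  70 144 214 251 250 251 244 201 130  65  73
  89  94  94  87  66  47  47]
a bubble -0.99
 S [-12 -11 -10  -9  -8  -7  -6  -5  -4  -3  -2  -1   0   1   2   3   4   5
   6   7   8   9  10  11  12]
 G [240 243 243 242 237 224 223 238 245 246 246 246 246 246 246 243 230 219
 231 240 243 243 242 241 228]
 B [102 102 102 102 101 107 135 190 228 241 243 244 243 241 227 187 139 109
 100 100 100 100  99  99  99]
b bubble -0.6
 S [-12 -11 -10  -9  -8  -7  -6  -5  -4  -3  -2  -1   0   1   2   3   4   5
   6   7   8   9  10  11  12]
 G [ 73 151 224 245 246 241 186 166 232 243 253 253 254 254 249 207 183 207
 234 246 246 231 153  59  45]
 B [ 64  71  88  93  93  91  69  71 143 214 250 251 251 245 201 131  65  75
  89  95  94  87  67  46  46]
```

Settled: the bubble is within about 0.5 mm of the middle (scene +0.6 mm, side −0.4 mm). To check the knob is on its bottom stop, I'll press slightly more and look again.

{"api": "play_rows", "payload": {"rows": [{"claw":0,"tx":0,"ty":0,"tz":0.5,"rx":0,"ry":0,"rz":0},{"claw":0,"tx":0,"ty":0,"tz":0.5,"rx":0,"ry":0,"rz":0},{"claw":0,"tx":0,"ty":0,"tz":0,"rx":0,"ry":0,"rz":0},{"claw":0,"tx":0,"ty":0,"tz":0,"rx":0,"ry":0,"rz":0},{"claw":0,"tx":0,"ty":0,"tz":0,"rx":0,"ry":0,"rz":0},{"claw":0,"tx":0,"ty":0,"tz":0,"rx":0,"ry":0,"rz":0},{"claw":0,"tx":0,"ty":0,"tz":0,"rx":0,"ry":0,"rz":0},{"claw":0,"tx":0,"ty":0,"tz":0,"rx":0,"ry":0,"rz":0}]}}

```text
t: 7.17
position: [0.5781, 0.0594, 0.0719]
ee_rot: [[-0.803, 0.596, 0.003], [0.596, 0.803, 0.001], [-0.002, 0.002, -1.0]]
wrist_force: [-6.2, 7.4, 21.6]
width: 0.0387
gripper_force: 30.0
```

{"api": "play_rows", "payload": {"rows": [{"claw":0,"tx":0,"ty":0,"tz":0,"rx":0,"ry":0,"rz":0},{"claw":0,"tx":0,"ty":0,"tz":0,"rx":0,"ry":0,"rz":0},{"claw":0,"tx":0,"ty":0,"tz":0,"rx":0,"ry":0,"rz":0},{"claw":0,"tx":0,"ty":0,"tz":0,"rx":0,"ry":0,"rz":0},{"claw":0,"tx":0,"ty":0,"tz":0,"rx":0,"ry":0,"rz":0},{"claw":0,"tx":0,"ty":0,"tz":0,"rx":0,"ry":0,"rz":0},{"claw":0,"tx":0,"ty":0,"tz":0,"rx":0,"ry":0,"rz":0},{"claw":0,"tx":0,"ty":0,"tz":0,"rx":0,"ry":0,"rz":0}]}}

```text
t: 7.83
position: [0.5781, 0.0594, 0.0719]
ee_rot: [[-0.803, 0.596, 0.003], [0.596, 0.803, 0.001], [-0.002, 0.002, -1.0]]
wrist_force: [-6.2, 8.6, 21.7]
width: 0.0389
gripper_force: 30.0
```

```bash
python3 look.py b3; python3 prof.py b3 | grep bubble
```

```text
7.8333 [0.57812988 0.05939251 0.07187903] [-6.2  8.6 21.7] [1.09 1.17 0.24] [-0.01  0.61  1.8   0.    0.73 -0.95]
a bubble -0.02
b bubble -0.06
```

The extra push moved the bubble about 1.8 mm to the right, so the knob had not quite seated before. It is now firm at 21.7 N. I'll turn it back slightly to centre the bubble.

{"api": "play_rows", "payload": {"rows": [{"claw":0,"tx":0,"ty":0,"tz":0,"rx":0,"ry":0,"rz":2},{"claw":0,"tx":0,"ty":0,"tz":-0.1,"rx":0,"ry":0,"rz":2},{"claw":0,"tx":0,"ty":0,"tz":-0.1,"rx":0,"ry":0,"rz":2},{"claw":0,"tx":0,"ty":0,"tz":0,"rx":0,"ry":0,"rz":0},{"claw":0,"tx":0,"ty":0,"tz":0,"rx":0,"ry":0,"rz":0},{"claw":0,"tx":0,"ty":0,"tz":0,"rx":0,"ry":0,"rz":0},{"claw":0,"tx":0,"ty":0,"tz":0,"rx":0,"ry":0,"rz":0},{"claw":0,"tx":0,"ty":0,"tz":0,"rx":0,"ry":0,"rz":0}]}}

```text
t: 8.6
position: [0.578, 0.0592, 0.0721]
ee_rot: [[-0.736, 0.677, 0.002], [0.677, 0.736, 0.001], [-0.001, 0.002, -1.0]]
wrist_force: [-5.6, 5.9, 20.7]
width: 0.0395
gripper_force: 30.0
```

{"api": "play_rows", "payload": {"rows": [{"claw":0,"tx":0,"ty":0,"tz":0,"rx":0,"ry":0,"rz":0},{"claw":0,"tx":0,"ty":0,"tz":0,"rx":0,"ry":0,"rz":0},{"claw":0,"tx":0,"ty":0,"tz":0,"rx":0,"ry":0,"rz":0},{"claw":0,"tx":0,"ty":0,"tz":0,"rx":0,"ry":0,"rz":0},{"claw":0,"tx":0,"ty":0,"tz":0,"rx":0,"ry":0,"rz":0},{"claw":0,"tx":0,"ty":0,"tz":0,"rx":0,"ry":0,"rz":0},{"claw":0,"tx":0,"ty":0,"tz":0,"rx":0,"ry":0,"rz":0},{"claw":0,"tx":0,"ty":0,"tz":0,"rx":0,"ry":0,"rz":0}]}}

```text
t: 9.27
position: [0.578, 0.0592, 0.0721]
ee_rot: [[-0.736, 0.677, 0.003], [0.677, 0.736, 0.001], [-0.001, 0.002, -1.0]]
wrist_force: [-6.6, 7.1, 21.5]
width: 0.0391
gripper_force: 30.0
```

{"api": "play_rows", "payload": {"rows": [{"claw":0,"tx":0,"ty":0,"tz":0,"rx":0,"ry":0,"rz":0},{"claw":0,"tx":0,"ty":0,"tz":0,"rx":0,"ry":0,"rz":0},{"claw":0,"tx":0,"ty":0,"tz":0,"rx":0,"ry":0,"rz":0},{"claw":0,"tx":0,"ty":0,"tz":0,"rx":0,"ry":0,"rz":0},{"claw":0,"tx":0,"ty":0,"tz":0,"rx":0,"ry":0,"rz":0},{"claw":0,"tx":0,"ty":0,"tz":0,"rx":0,"ry":0,"rz":0},{"claw":0,"tx":0,"ty":0,"tz":0,"rx":0,"ry":0,"rz":0},{"claw":0,"tx":0,"ty":0,"tz":0,"rx":0,"ry":0,"rz":0}]}}

```text
t: 9.93
position: [0.578, 0.0592, 0.0721]
ee_rot: [[-0.736, 0.677, 0.003], [0.677, 0.736, 0.001], [-0.001, 0.002, -1.0]]
wrist_force: [-5.7, 6.6, 21.9]
width: 0.0391
gripper_force: 30.0
```

```bash
python3 look.py b4; python3 prof.py b4
```

```text
9.9333 [0.57801965 0.05923986 0.07206877] [-5.7  6.6 21.9] [0.87 1.26 0.14] [-0.01  0.61  1.8   0.    0.73 -0.84]
a bubble -0.64
 S [-12 -11 -10  -9  -8  -7  -6  -5  -4  -3  -2  -1   0   1   2   3   4   5
   6   7   8   9  10  11  12]
 G [239 243 243 243 237 223 222 236 244 246 246 246 246 246 246 243 231 219
 231 240 243 243 242 240 227]
 B [102 102 102 101 101 103 121 167 218 239 242 243 243 243 236 205 153 115
 102  99  99  99  99  99  99]
b bubble -0.5
 S [-12 -11 -10  -9  -8  -7  -6  -5  -4  -3  -2  -1   0   1   2   3   4   5
   6   7   8   9  10  11  12]
 G [ 72 148 223 245 245 242 186 164 227 247 254 253 254 254 249 208 187 208
 234 246 246 230 152  63  45]
 B [ 64  72  88  92  94  93  69  65 131 207 251 250 251 250 211 131  77  75
  88  94  94  86  66  47  47]
```

View pics/b4.png

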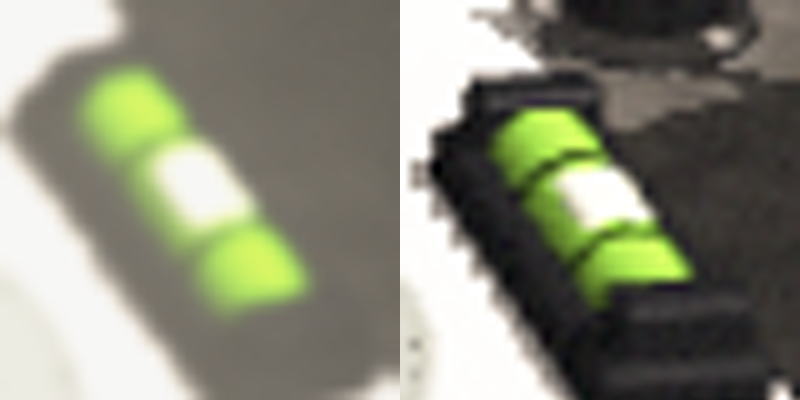

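The bubble sits between the rings in both views, within about 0.5 mm of the middle. The knob is held and pushed at 22 N, and the readings are steady, so I'm handing in.

```bash
python3 -c "
from cell import manip
print(manip.finish_job())"
```

```text
the job is handed in; nothing more can be done
None
```

I handed the job in at about 10 s, with the knob still gripped and pushed down at about 22 N, and the bubble about 0.5 mm right of the middle between the rings (both cameras). The net turn was about 0.67 rad anticlockwise, including a small turn back to centre; that is below the stated 0.8–1.45 rad, and I don't know why.

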